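# Refill the adjustable spice rack and set its stop

### The job

Put the spice pots that stand on the worktop back into the rack: throw the carriage's lever to the front notch to free it, draw the carriage out of the way and stand every pot upright in the channel. Then slide the carriage in gently until it presses the whole row snug against the end wall, back it off about 6 mm so that the pots lift out freely, and throw the lever into the marked middle notch to lock it there. Leave the onion, lemon and garlic where they lie.

Things in the scene. Friction and masses are not known exactly. Their poses are not given: they have to be found in the camera images.
- rack: Fixed light-wood tray, 430 mm long (its y) by 118 mm wide (its x); origin in the middle of its underside, z up. A channel 72 mm wide for the pots runs along y through its middle (x = 0); its floor is 8 mm above the origin. Low rims reach z = 20 mm and a steel retaining rod runs along each side at x = +-40 mm, its top at z = 36 mm. Pots stand in the channel between the end wall (at the -y end) and the carriage.
- end_wall: Fixed wooden wall, 60 mm high, at the -y end of the rack. Origin at the foot of its inner face (rack y = -203 mm); pots stand on its +y side.
- follower (a joint): White carriage, 106 mm long, sliding along the rack's y; value 0 to 0.270 m out from its innermost place. Pushing face at rack y = -0.173 m + value: the space for pots is 0.030 m + value. With the lever in the front or rear notch it runs at 1.5 N (3 to 7 N when shoving pots, well over 10 N once the row is snug); in the middle notch a brake holds it (about 25 N).
- follower_face (a point): Middle of the carriage's flat pushing face (66 mm wide, 56 mm high), 38 mm above the underside of the rack; axes as the rack's. Pots stand on its -y side.
- grip_fin (a point): Point in the grip fin on top of the carriage, 28 mm on the +y side of the face, 106 mm above the rack's underside: an upright white fin with black ribs, 14 mm thick (x), 32 mm long (y), free from z = 64 to 122 mm; to be pinched across x from above.
- lever_pivot (a point): Pivot axis (along the rack's y) of the lever, on the carriage 85 mm on the +y side of the face and 62 mm above the rack's underside. Just beyond the lever on its +y side stands an aluminium fan plate with three notches, 104 mm high; the middle notch is marked by a raised brass block.
- lever_knob (a point): Centre of the black barrel knob at the top of the lever, 80 mm from the pivot: a cylinder of 20 mm diameter, 22 mm long, lying along the rack's y, so that it is best pinched along y; it swings in the rack's x-z plane.
- lever (a joint): Lever angle about the pivot: 0 = upright in the marked middle notch, carriage locked; +0.5 rad = leaning to the rack's -x (towards the robot) in the front notch, carriage free; -0.5 rad = leaning to +x in the rear notch, carriage free too. A spring detent draws it into the nearest notch; it takes about 10 N at the knob to leave one. Stops at -0.6 and +0.6.
- onion: Red onion, 84 mm, origin at its underside; not part of the job.
- lemon: Lemon, 78 x 55 mm, origin at its underside; not part of the job.
- garlic: Bulb of garlic, 50 mm, origin at its underside; not part of the job.
- pot_a_centre (a point): Centre (half-way up) of a white glazed spice pot with a wooden lid: upright cylinder, 60 mm diameter over all its height, 58 mm high, 0.14 kg; z along its axis.
- pot_b_centre (a point): Centre (half-way up) of a white glazed spice pot with a wooden lid: upright cylinder, 60 mm diameter over all its height, 58 mm high, 0.14 kg; z along its axis.
- pot_c_centre (a point): Centre (half-way up) of a white glazed spice pot with a wooden lid: upright cylinder, 60 mm diameter over all its height, 58 mm high, 0.14 kg; z along its axis.
- pot_d_centre (a point): Centre (half-way up) of a white glazed spice pot with a wooden lid: upright cylinder, 60 mm diameter over all its height, 58 mm high, 0.14 kg; z along its axis.
- pot_e_centre (a point): Centre (half-way up) of the slightly larger spice pot: 64 mm diameter, 62 mm high, otherwise the same.
There are look-alikes about, which are no part of the job. What is shaped like the part that bears pot_d_centre but blue is not meant.

How it is judged (in metres and radians):
On the way, in this order (a step that is already met when the one before it is completed fails the run):
1. the lever stands in the front notch, the carriage is free (value of joint lever above 0.38 rad), for 0.2 s.
2. all the pots stand upright in the channel and the row is snug: it bears on the end wall and on the carriage's face (x of pot_a_centre in the frame of rack between -0.012 and 0.012 m and y of each of pot_a_centre, pot_b_centre, pot_c_centre, pot_d_centre, pot_e_centre in the frame of end_wall above 0.012 m and y of each of pot_a_centre, pot_b_centre, pot_c_centre, pot_d_centre, pot_e_centre in the frame of follower_face below -0.012 m and z of pot_a_centre in the frame of rack between 0.031 and 0.043 m and angle between each of pot_a_centre, pot_b_centre, pot_c_centre, pot_d_centre, pot_e_centre's own z axis and vertical below 0.12 rad and x of pot_b_centre in the frame of rack between -0.012 and 0.012 m and z of pot_b_centre in the frame of rack between 0.031 and 0.043 m and x of pot_c_centre in the frame of rack between -0.012 and 0.012 m and z of pot_c_centre in the frame of rack between 0.031 and 0.043 m and x of pot_d_centre in the frame of rack between -0.012 and 0.012 m and z of pot_d_centre in the frame of rack between 0.031 and 0.043 m and x of pot_e_centre in the frame of rack between -0.012 and 0.012 m and z of pot_e_centre in the frame of rack between 0.033 and 0.045 m and contact force between any of pot_a, pot_b, pot_c, pot_d, pot_e and end_wall above 1 N and contact force between any of pot_a, pot_b, pot_c, pot_d, pot_e and follower above 1 N), for 0.1 s.
3. the carriage is backed off 2 to 13 mm from the nearest jar (x of pot_a_centre in the frame of rack between -0.012 and 0.012 m and y of each of pot_a_centre, pot_b_centre, pot_c_centre, pot_d_centre, pot_e_centre in the frame of end_wall above 0.012 m and y of each of pot_a_centre, pot_b_centre, pot_c_centre, pot_d_centre, pot_e_centre in the frame of follower_face below -0.012 m and z of pot_a_centre in the frame of rack between 0.031 and 0.043 m and angle between each of pot_a_centre, pot_b_centre, pot_c_centre, pot_d_centre, pot_e_centre's own z axis and vertical below 0.12 rad and x of pot_b_centre in the frame of rack between -0.012 and 0.012 m and z of pot_b_centre in the frame of rack between 0.031 and 0.043 m and x of pot_c_centre in the frame of rack between -0.012 and 0.012 m and z of pot_c_centre in the frame of rack between 0.031 and 0.043 m and x of pot_d_centre in the frame of rack between -0.012 and 0.012 m and z of pot_d_centre in the frame of rack between 0.031 and 0.043 m and x of pot_e_centre in the frame of rack between -0.012 and 0.012 m and z of pot_e_centre in the frame of rack between 0.033 and 0.045 m and y of each of pot_a_centre, pot_b_centre, pot_c_centre, pot_d_centre in the frame of follower_face below -0.032 m and y of pot_e_centre in the frame of follower_face below -0.034 m and (y of any of pot_a_centre, pot_b_centre, pot_c_centre, pot_d_centre in the frame of follower_face above -0.043 m or y of pot_e_centre in the frame of follower_face above -0.045 m)), for 0.2 s.
At the end, for the whole second after the job is handed in: Every pot present stands upright (within 0.12 rad) on the channel's floor between end wall and carriage, the nearest pot 2 to 13 mm clear of the carriage's face, the lever in the middle notch (within 0.12 rad), everything at rest (all of step 3 and value of joint lever between -0.12 and 0.12 rad and velocity of joint follower between -0.005 and 0.005 m/s and linear speed of each of pot_a, pot_b, pot_c, pot_d, pot_e below 0.02 m/s); the robot touches nothing.
It fails at once if a pot is squeezed by the carriage with more than 50 N (contact force between any of pot_a, pot_b, pot_c, pot_d, pot_e and follower above 50 N).
It fails at once if the onion, lemon or garlic is pushed more than 50 mm (distance of any of onion, lemon, garlic from where it was at the start of the episode above 0.05 m).
Of pot_a, pot_b, pot_c, pot_d, pot_e only 2 to 4 are there at a start; the rules pass over those that are not, and their reading is None.
At some moment in a run one of pot_a, pot_b, pot_c, pot_d, pot_e may be knocked a few centimetres aside while the robot is not near it.
It also fails if it takes over 210 s, if anything falls off the work surface, if the arm or the gripper's body presses on something with over 40 N, if the wrist force passes 120 N, or if a joint passes its speed limit or range.

### The arm

A 6-joint arm with a two-finger parallel gripper is mounted at the origin on a cart in front of the work surface, level with it; the furniture and walls round the work are solid. World frame = base frame: x ahead of the robot, y to its left, z up, the work surface at z = 0. Lengths are in mm, angles in rad, forces in N, time in s.
With the tool pointing down it reaches from about 350 to 875 mm from the base axis. Payload 4.2 kg.
Tool frame: the origin (TCP) lies midway between the tips of the shut fingers; the grasp point (between the pads) lies 19 mm behind it; z points along the fingers, y is the line along which they close (so a half turn about z gives the same grasp; the last joint's range is limited). The gripper opens to 85 mm and grips with 20 to 120 N. Pads are 22 mm wide; open, the fingers measure 114 mm over their backs; the gripper's body (76 mm by 85 mm) begins 54 mm behind the grasp point. The pads swing forward as they close: fully open they stand 13 mm farther back than shut.
Start: joints at [1.361, 0.385, 0.008, 0, -1.194, -0.259], TCP at [282.351, 557.563, 231.312] pointing down, gripper open.
Joint ranges: [-3.14, 3.14], [-1.21, 2.06], [-1.07, 1.41], [-3.16, 2.05], [-2.99, -0.16], [-3.1, 3.1]. Speed limits (rad/s): [2.79, 2.79, 3.14, 3.14, 3.14, 3.14].

### API

Orientations are given as a unit quaternion [x, y, z, w].
In Python, from bench import read_state, get_image, job_done gives the robot as it stands.
- The arm moves only by the shell command python3 -m jog 'ROWS'. ROWS is JSON, a list of rows, each a list of 3 entries, a list of its own where there are three numbers: the shift along the world's x, y, z scaled (see below), then the turn, a rotation vector about the world's x, y, z scaled (see below), then the gripper's target within -1 to 1 (shut at 1, half-way at 0, fully open at -1). In form: [[[x, y, z], [wx, wy, wz], claw], ...]. A call has 1 to 20 rows; each row is the pose to reach, as a shift and turn from the pose commanded when the call began; what a row does not reach only later rows make up. The controller multiplies each number of a shift by 10 cm and each number of a turn by 120 degrees. A row lasts 1/10 s, in which the tool goes at most 50 mm and 8.59 degrees, less where a joint would pass 70% of its speed; a pose out of reach is approached as far as the arm can. A call with a number of a shift or a turn outside -1 to 1 is refused whole. A call with a gripper value outside its range is refused whole. The fingers move at their own pace and stop on an object; the grip force is fixed at half the most. Time passes only in rows, so rows that repeat a pose let the fingers close. It gives the time, the measured TCP pose, the force, the opening and the grip force at its end, in the units of the state.
- read_state(): the state, without advancing time (a new reading comes with each control period).
- get_image(name): name is "scene" or "side" or "wrist"; returns a dict with "frame" (384x512x3 uint8, red, green, blue), "range_z" (384x512 float32, mm along the optical axis (not along the pixel's ray), 0 where there is no reading), "fx", "fy", "cx", "cy" (pixels), "distortion" ([k1, k2, p1, p2, k3] as OpenCV has them; the pictures are not rectified), "R" (3x3) and "t" (3): a world point X has camera coordinates R X + t. Camera axes: x right, y down, z forward; pixel columns grow to the right and rows downward; lengths in mm; the calibration is good to about 2 mm. A picture is of the moment at which its call begins.
- job_done(): hands the job in; it is judged then, once.
The state is a dict: "clock": time; "joints": joint angles; "joint_vel": joint speeds; "joint_efforts": joint torques, N m; "position": TCP position; "ee_rot": TCP orientation; "contact_force": force on the tool from outside, world axes, zero at the start; "wrist_torque": the same for the moment, N m; "gripper_width": finger opening in mm; "grasp_force": force on a finger pad.
Only numpy, scipy, OpenCV 4.12 (cv2) and the standard library are available. Lean on these libraries where they do the work, as an engineer would, in place of code of your own. Each camera call takes 0.05 s, during which the arm holds its last target. There are 200 camera calls.

## Working session

There is one attempt and no reset: what is moved stays moved. The work goes in short steps, Python scripts to look and compute and a shell command to move; the robot and the scene stay as the last step left them, time stands still between calls to the robot, and variables do not carry over. Pictures are saved under pics/ and viewed, at most 14 in all, crops included, and the job is handed in when it is done.

```bash
mkdir -p pics
python3 - <<'E'
from bench import *
import cv2,pickle
s=read_state();print(s)
for n in("scene","side"):
    im=get_image(n);pickle.dump(im,open(n+".pkl","wb"))
    cv2.imwrite(f"pics/{n}1.png",cv2.cvtColor(im["frame"],cv2.COLOR_RGB2BGR))
    print(n,im["fx"],im["cx"],im["distortion"],-im["R"].T@im["t"],im["R"])
E
```

```text
{'clock': 0.0, 'joints': array([ 1.36057426e+00,  3.85534730e-01,  6.59755935e-03, -5.16110871e-04,
       -1.19398891e+00, -2.58607678e-01]), 'joint_vel': array([-0.00123089, -0.00111459, -0.00155406,  0.00303422, -0.00090259,
        0.00033383]), 'joint_efforts': array([-2.30568830e-04, -3.92299283e+01,  1.88397145e+01,  4.18612272e+00,
       -4.67037375e-03,  3.11870876e-07]), 'position': array([282.10919308, 557.03928456, 230.22115683]), 'ee_rot': array([ 9.72627719e-01, -2.32366366e-01, -2.14020018e-04,  1.07036819e-03]), 'contact_force': array([-0.06631418,  0.26855336, -0.34566429]), 'wrist_torque': array([-0.05055206,  0.01128073, -0.00210076]), 'grasp_force': 0.0, 'gripper_width': 85.5526920243585}
scene 471.99582422809124 260.72175057393406 [-0.08802613  0.          0.          0.          0.        ] [-391.26156914 -485.96376767  877.86409578] [[ 0.47968008 -0.87743861 -0.00291844]
 [-0.52817425 -0.28608428 -0.79949218]
 [ 0.70067038  0.38504191 -0.60066941]]
side 381.38437550994905 259.0640490501569 [-0.0203754  0.         0.         0.         0.       ] [674.02116449 977.77800381 730.21918733] [[-0.98776844  0.15446397 -0.02131637]
 [ 0.0993663   0.51820075 -0.84946708]
 [-0.1201659  -0.84119491 -0.52721086]]
```

View pics/scene1.png

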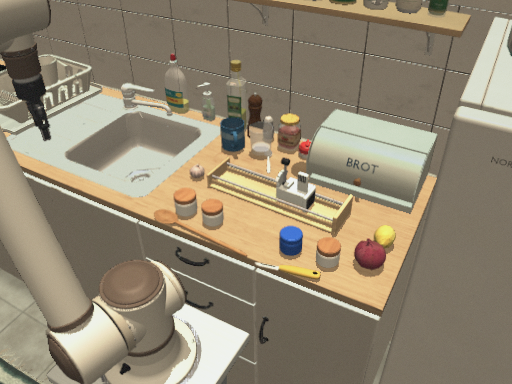

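View pics/side1.png

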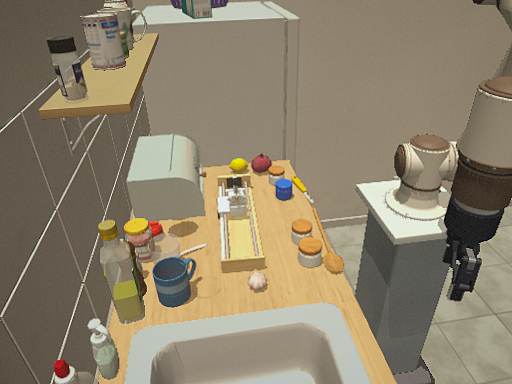

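The scene view shows three white pots with wooden lids at about (185,203), (212,213) and (328,252). A blue look-alike stands at (291,240). The rack runs from (215,178) to (345,212), with the carriage at about (296,192). I'll enlarge the pots and rack, and measure.

```bash
cat > h.py <<'E'
import cv2,pickle,numpy as np
from bench import *
def cloud(im):
    K=np.array([[im["fx"],0,im["cx"]],[0,im["fy"],im["cy"]],[0,0,1]])
    h,w=im["range_z"].shape
    uv=np.stack(np.meshgrid(np.arange(w),np.arange(h)),-1).reshape(-1,1,2).astype(float)
    n=cv2.undistortPoints(uv,K,np.array(im["distortion"])).reshape(h,w,2)
    z=im["range_z"][...,None]
    P=(np.concatenate([n*z,z],-1)-im["t"])@im["R"]
    P[im["range_z"]<=0]=np.nan
    return P
def lids(im,P=None):
    """orange-brown wooden lids: contours whose points lie at z 45..75"""
    P=cloud(im) if P is None else P
    hsv=cv2.cvtColor(im["frame"],cv2.COLOR_RGB2HSV)
    m=cv2.inRange(hsv,(5,110,90),(16,255,255))&((P[...,2]>45)&(P[...,2]<85)).astype(np.uint8)*255
    out=[]
    for c in cv2.findContours(m,cv2.RETR_EXTERNAL,cv2.CHAIN_APPROX_NONE)[0]:
        if cv2.contourArea(c)<40: continue
        mm=np.zeros_like(m);cv2.drawContours(mm,[c],-1,255,-1)
        Q=P[mm>0];zt=np.nanpercentile(Q[:,2],90)
        T=Q[Q[:,2]>zt-5]
        (cx,cy),r=cv2.minEnclosingCircle(T[:,:2].astype(np.float32))
        uv=np.argwhere(mm).mean(0)[::-1]
        out.append((uv.round().tolist(),np.round([cx,cy,r,zt],1).tolist(),np.round((np.nanmin(T,0)+np.nanmax(T,0))/2,1).tolist()))
    return out
def grab(n,fn=None,box=None,s=1):
    im=get_image(n)
    if fn: crop(im,fn,box,s)
    return im
def crop(im,fn,box=None,s=1):
    f=im["frame"]
    if box: f=f[box[1]:box[3],box[0]:box[2]]
    cv2.imwrite("pics/"+fn,cv2.cvtColor(cv2.resize(f,None,fx=s,fy=s,interpolation=cv2.INTER_CUBIC),cv2.COLOR_RGB2BGR))
E
python3 - <<'E'
from h import *
for n in("scene","side"):
    im=pickle.load(open(n+".pkl","rb"));P=cloud(im);print(n)
    for l in lids(im,P): print(l)
    pts={"scene":[(185,196),(212,207),(328,245),(291,233),(216,170),(340,222),(303,180),(285,162)],"side":[(237,265),(235,180),(237,195),(225,205)]}[n]
    for u,v in pts: print((u,v),P[v,u].round())
    if n=="scene": crop(im,"crop1.png",(155,140,395,290),3.3)
E
```

```text
scene
([328.0, 246.0], [433.5, -224.1, 30.9, 58.3], [434.2, -225.0, 56.9])
([212.0, 206.0], [425.7, 118.3, 29.8, 58.6], [426.6, 118.0, 57.5])
([184.0, 195.0], [425.8, 213.3, 33.7, 62.6], [424.3, 211.2, 62.1])
([291.0, 133.0], [869.4, 95.2, 29.4, 78.3], [868.9, 95.0, 78.1])
(185, 196) [419. 202.  61.]
(212, 207) [418. 111.  57.]
(328, 245) [ 431. -224.   57.]
(291, 233) [ 428. -124.   56.]
(216, 170) [593. 213.  39.]
(340, 222) [ 569. -207.   20.]
(303, 180) [593. -80. 103.]
(285, 162) [593. -22. 144.]
side
([311.0, 251.0], [431.7, 224.2, 28.1, 62.4], [431.7, 232.5, 60.8])
([302.0, 229.0], [430.8, 123.1, 28.8, 58.2], [430.5, 128.8, 56.9])
(237, 265) [630. 219.  24.]
(235, 180) [605.  -8. 152.]
(237, 195) [602.  -4. 101.]
(225, 205) [640. -37.  47.]
```

View pics/crop1.png

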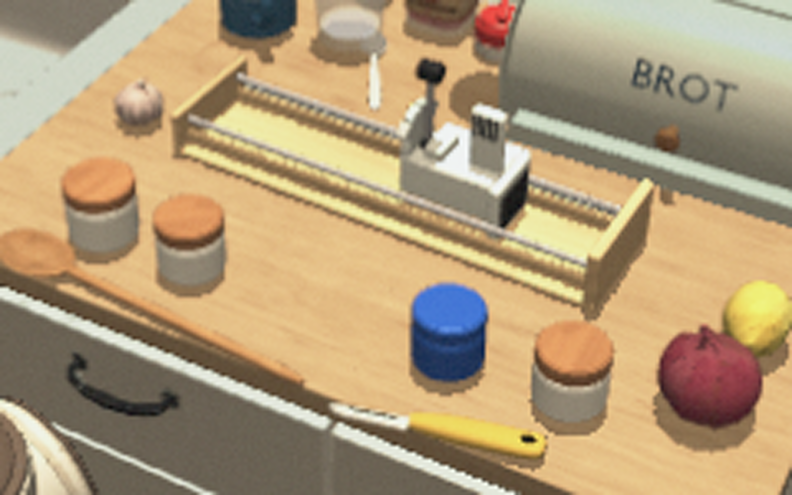

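The crop shows three wood-lidded white pots: (185,196), (212,207) and (328,246) in the scene image. All three fit. The left one is larger (r ≈ 32, 62 high), so it is pot_e. The blue pot at (291,233) is the look-alike, and the jar at (291,133) has a taller lid and different contents. The end wall is at the right (world -y). Next I'll measure the rack, fin and knob.

```bash
cat >> h.py <<'E'
def circ(Q):
    A=np.c_[2*Q[:,:2],np.ones(len(Q))];b=(Q[:,:2]**2).sum(1)
    s=np.linalg.lstsq(A,b,rcond=None)[0];return s[0],s[1],np.sqrt(s[2]+s[0]**2+s[1]**2)
def rng(Q): return np.nanpercentile(Q,2,axis=0).round(1),np.nanpercentile(Q,98,axis=0).round(1),len(Q)
def sel(P,lo,hi):
    Q=P.reshape(-1,3);return Q[np.all((Q>lo)&(Q<hi),1)]
E
python3 - <<'E'
from h import *
ims={n:pickle.load(open(n+".pkl","rb")) for n in("scene","side")}
C={n:cloud(i) for n,i in ims.items()}
for n,P in C.items():
    print(n,"table z",np.nanmedian(sel(P,(500,-150,-15),(530,150,15))[:,2]))
    Q=sel(P,(500,-260,14),(700,260,70)); 
    print(" rect",cv2.minAreaRect(Q[:,:2].astype(np.float32)),rng(Q))
    hsv=cv2.cvtColor(ims[n]["frame"],cv2.COLOR_RGB2HSV)
    # rods: height 30..38, line fit
    for lo,hi in((540,600),(600,670)):
        R=sel(P,(lo,-190,28),(hi,190,39)); 
        if len(R)>20: print(" rod",np.polyfit(R[:,1],R[:,0],1).round(4),len(R),np.std(np.polyval(np.polyfit(R[:,1],R[:,0],1),R[:,1])-R[:,0]).round(1))
    print(" endwall",rng(sel(P,(530,-260,40),(680,-180,70))), "far end",rng(sel(P,(530,180,15),(680,260,70))))
    print(" fin",rng(sel(P,(540,-140,108),(660,-50,126))))
    print(" knob",rng(sel(P,(520,-60,128),(680,40,175))))
    print(" plate",rng(sel(P,(520,-40,75),(680,60,108))))
E
```

```text
scene table z -0.9489674064315147
 rect ((625.7403564453125, 23.687149047851562), (468.9508361816406, 164.0464630126953), 87.53269958496094) (array([ 539.9, -208.6,   14.7]), array([658.2, 218.8,  66. ]), 2479)
 rod [2.140000e-02 5.666217e+02] 392 8.4
 rod [5.140000e-02 6.408373e+02] 177 6.3
 endwall (array([ 535.2, -209.8,   41.5]), array([ 647.9, -195.1,   61.8]), 194) far end (array([554. , 181.8,  15.4]), array([667.9, 225.6,  46.6]), 318)
 fin (array([591.3, -90.6, 108.9]), array([604. , -61.5, 123.2]), 66)
 knob (array([591.1, -28.7, 130.5]), array([610.1,  -7.9, 151.7]), 59)
 plate (array([574.1, -34.6,  75.3]), array([626.9,  -1.1, 105.4]), 117)
side table z 0.9560770512641728
 rect ((623.3241577148438, 5.9578704833984375), (434.9381408691406, 155.23782348632812), 87.63390350341797) (array([ 546.8, -201.8,   15.5]), array([665.9, 223.4,  65.9]), 1885)
 rod [3.730000e-02 5.670305e+02] 179 8.6
 rod [5.800000e-02 6.396796e+02] 162 12.1
 endwall (array([ 538.2, -207.3,   41.3]), array([ 651.4, -192. ,   63.3]), 186) far end (array([557.8, 183.2,  16. ]), array([669.7, 224.4,  47.8]), 505)
 fin (array([596. , -88.5, 119.7]), array([605.8, -84. , 122.5]), 5)
 knob (array([593.3, -27. , 129. ]), array([611.5,  -6.7, 153.3]), 51)
 plate (array([577. , -17.4,  76.5]), array([630.7,   0.7, 105.5]), 149)
```

```bash
python3 -m jog '[[[0.27,-0.48,0],[0,0,0.07],0.15],[[0.53,-0.96,0],[0,0,0.14],0.15],[[0.53,-0.96,0],[0,0,0.2],0.15]]'
python3 -m jog '[[[0.27,-0.48,0],[0,0,0],0.15],[[0.53,-0.96,0],[0,0,0],0.15],[[0.53,-0.96,0],[0,0,0],0.15]]'
python3 -m jog '[[[0.27,-0.48,0],[0,0,0],0.15],[[0.53,-0.96,0],[0,0,0],0.15],[[0.53,-0.96,0],[0,0,0],0.15]]'
python3 -m jog '[[[0.27,-0.48,0],[0,0,0],0.15],[[0.53,-0.96,0],[0,0,0],0.15],[[0.53,-0.96,0],[0,0,0],0.15],[[0.53,-0.96,0],[0,0,0],0.15]]'
python3 -c "from bench import *;s=read_state();print(s['position'],s['ee_rot'],s['joints'].round(2),s['gripper_width'])"
```

```text
clock: 0.4
position: [336.4, 457.6, 231.0]
ee_rot: [1.0, -0.024, -0.001, 0.001]
contact_force: [-0.6, 0.2, 0.1]
gripper_width: 44.1
grasp_force: 0.0
clock: 0.7
position: [389.2, 361.6, 231.1]
ee_rot: [1.0, -0.027, -0.001, 0.001]
contact_force: [1.0, 0.1, -0.2]
gripper_width: 35.9
grasp_force: 0.0
clock: 1.0
position: [442.2, 266.2, 231.0]
ee_rot: [1.0, -0.027, -0.0, 0.001]
contact_force: [-0.4, 0.1, -0.1]
gripper_width: 36.2
grasp_force: 0.0
clock: 1.4
position: [494.8, 172.6, 230.9]
ee_rot: [1.0, -0.026, -0.0, 0.0]
contact_force: [-0.1, -0.1, -0.9]
gripper_width: 36.3
grasp_force: 0.0
[494.77144988 172.55705487 230.89326733] [ 9.99651606e-01 -2.63922291e-02 -3.17969344e-04  1.23582065e-04] [ 0.65  0.21 -0.24 -0.   -1.12  0.87] 36.27112099869545
```

```bash
python3 -m jog '[[[0.27,-0.48,0],[0,0,0],0.15],[[0.54,-0.96,0],[0,0,0],0.15],[[0.54,-0.96,0],[0,0,0],0.15]]'
python3 -m jog '[[[0.27,-0.48,0],[0,0,0],0.15],[[0.54,-0.96,0],[0,0,0],0.15],[[0.54,-0.96,0],[0,0,0],0.15],[[0.54,-0.96,0],[0,0,0],0.15],[[0.54,-0.96,0],[0,0,0],0.15]]'
python3 - <<'E'
from h import *
im=grab("scene");P=cloud(im)
print(rng(sel(P,(520,-60,128),(680,40,153))));im2=grab("side");print(rng(sel(cloud(im2),(520,-60,128),(680,40,153))))
w=grab("wrist","w1.png")
E
```

```text
clock: 1.7
position: [549.5, 76.3, 230.9]
ee_rot: [1.0, -0.026, -0.0, 0.0]
contact_force: [0.2, 0.5, -0.4]
gripper_width: 36.2
grasp_force: 0.0
clock: 2.2
position: [601.9, -16.8, 231.0]
ee_rot: [1.0, -0.024, -0.0, -0.0]
contact_force: [-0.2, 0.0, 0.1]
gripper_width: 36.2
grasp_force: 0.0
(array([592.3, -28.2, 133.2]), array([609.3,  -7.7, 151.9]), 60)
(array([593.5, -28.8, 136.5]), array([611.7,  -5.7, 152.4]), 45)
```

View pics/w1.png

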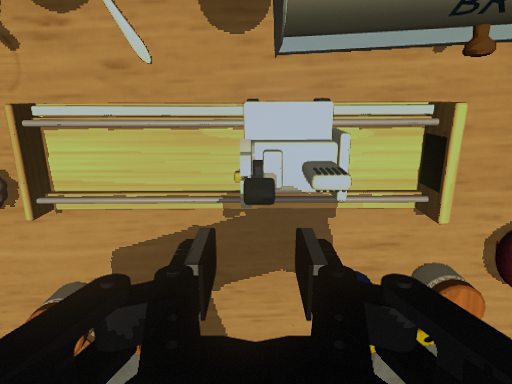

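The wrist view shows the knob at (259,190), centred between the fingers (205 to 305), and the rack parallel to the closing line. I'll go down and grip.

```bash
python3 -m jog '[[[0,-0.01,-0.4],[0,0,0],0.15],[[0,-0.01,-0.8],[0,0,0],0.15],[[0,-0.01,-0.9],[0,0,0],0.15]]'
python3 -m jog '[[[0,0,-0.12],[0,0,0],0.15],[[0,0,-0.22],[0,0,0],0.15],[[0,0,-0.22],[0,0,0],0.15],[[0,0,-0.22],[0,0,0],1],[[0,0,-0.22],[0,0,0],1],[[0,0,-0.22],[0,0,0],1],[[0,0,-0.22],[0,0,0],1],[[0,0,-0.22],[0,0,0],1],[[0,0,-0.22],[0,0,0],1]]'
```

```text
clock: 2.65
position: [599.0, -18.6, 137.2]
ee_rot: [1.0, -0.025, -0.004, 0.0]
contact_force: [-0.6, -0.7, 0.1]
gripper_width: 36.1
grasp_force: 0.0
clock: 3.55
position: [603.3, -19.2, 120.6]
ee_rot: [1.0, -0.025, 0.001, -0.0]
contact_force: [-0.8, 1.7, 5.6]
gripper_width: 20.6
grasp_force: 59.9
```

```bash
python3 -m jog '[[[-0.08,0,0],[0,0,0],1],[[-0.16,0,-0.02],[0,0,0],1],[[-0.24,0,-0.04],[0,0,0],1],[[-0.31,0,-0.06],[0,0,0],1],[[-0.38,0,-0.09],[0,0,0],1],[[-0.4,0,-0.11],[0,0,0],1],[[-0.4,0,-0.11],[0,0,0],1],[[-0.4,0,-0.11],[0,0,0],1],[[-0.4,0,-0.11],[0,0,0],1],[[-0.4,0,-0.11],[0,0,0],1]]'
python3 - <<'E'
from h import *
for n in("scene","side"):
    print(n,[l[:2] for l in lids(grab(n))])
E
```

```text
clock: 4.55
position: [567.0, -18.9, 111.8]
ee_rot: [1.0, -0.024, 0.006, -0.001]
contact_force: [2.6, 0.7, 9.9]
gripper_width: 21.2
grasp_force: 61.0
scene [([329.0, 246.0], [433.2, -226.1, 30.6, 58.5]), ([211.0, 206.0], [424.7, 118.0, 30.2, 58.6]), ([184.0, 196.0], [426.2, 211.6, 31.5, 62.7])]
side [([311.0, 251.0], [431.0, 217.8, 29.7, 62.5]), ([302.0, 226.0], [429.2, 121.1, 29.4, 60.0])]
```

```bash
python3 -m jog '[[[0.01,0.2,0],[0,0,0],1],[[0.02,0.4,0],[0,0,0],1],[[0.03,0.6,0],[0,0,0],1],[[0.04,0.8,0],[0,0,0],1],[[0.05,0.95,0],[0,0,0],1]]'
python3 -m jog '[[[0.01,0.2,0],[0,0,0],1],[[0.02,0.4,0],[0,0,0],1],[[0.03,0.6,0],[0,0,0],1],[[0.04,0.8,0],[0,0,0],1],[[0.05,0.95,0],[0,0,0],1],[[0.05,0.95,0],[0,0,0],1],[[0.05,0.95,0],[0,0,0],1]]'
python3 -m jog '[[[0,0,0],[0,0,0],0.15],[[0,0,0],[0,0,0],0.15],[[0,0,0],[0,0,0],0.15],[[0,0,0],[0,0,0],0.15],[[0,0,0.4],[0,0,0],0.15],[[0,0,0.8],[0,0,0],0.15],[[0,0,1],[0,0,0],-1],[[0,0,1],[0,0,0],-1]]'
python3 - <<'E'
from h import *
im=grab("scene","s2.png",(155,110,395,290),3.3);P=cloud(im)
print("fin",rng(sel(P,(540,40,108),(660,200,126))),"knob",rng(sel(P,(520,120,122),(680,230,153))))
for n in("scene","side"): print(n,[l[:2] for l in lids(grab(n))])
E
```

```text
clock: 5.15
position: [571.3, 76.7, 111.9]
ee_rot: [1.0, -0.024, 0.005, -0.001]
contact_force: [2.0, -2.9, 10.4]
gripper_width: 21.1
grasp_force: 61.1
clock: 5.85
position: [576.0, 172.7, 112.1]
ee_rot: [1.0, -0.024, 0.005, -0.002]
contact_force: [0.9, 1.6, 10.2]
gripper_width: 21.2
grasp_force: 61.1
clock: 6.65
position: [574.0, 171.2, 212.0]
ee_rot: [1.0, -0.025, 0.003, -0.002]
contact_force: [-0.2, 0.5, 0.1]
gripper_width: 64.3
grasp_force: 0.0
fin (array([580.1, 100.2, 109.3]), array([615.3, 172.4, 124. ]), 64) knob (array([564.5, 163. , 125.2]), array([583.7, 183.8, 143.1]), 56)
scene [([328.0, 246.0], [435.2, -225.1, 30.0, 57.9]), ([211.0, 206.0], [427.8, 118.7, 30.4, 58.5]), ([184.0, 195.0], [427.2, 210.7, 32.7, 63.0]), ([291.0, 133.0], [868.5, 96.7, 30.7, 76.7])]
side [([310.0, 246.0], [430.6, 215.8, 30.5, 63.9]), ([300.0, 229.0], [431.2, 124.7, 28.9, 59.6])]
```

View pics/s2.png

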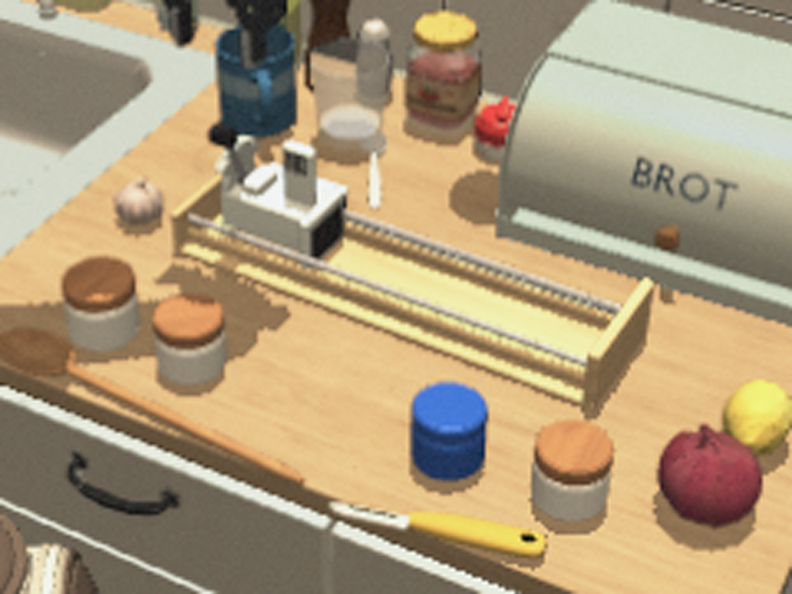

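Lever at the front notch, carriage out. Next, the large pot at (427,212).

```bash
python3 -m jog '[[[-0.4,0.1,0],[0,0,-0.07],-1],[[-0.75,0.2,0],[0,0,-0.14],-1],[[-0.75,0.2,0],[0,0,-0.21],-1],[[-0.75,0.2,0],[0,0,-0.28],-1],[[-0.75,0.2,0],[0,0,-0.35],-1],[[-0.75,0.2,0],[0,0,-0.42],-1],[[-0.75,0.2,0],[0,0,-0.49],-1],[[-0.75,0.2,0],[0,0,-0.56],-1],[[-0.75,0.2,0],[0,0,-0.63],-1],[[-0.75,0.2,0],[0,0,-0.7],-1],[[-0.75,0.2,0],[0,0,-0.75],-1],[[-0.75,0.2,0],[0,0,-0.75],-1]]'
python3 -m jog '[[[-0.35,0.1,0],[0,0,0],-1],[[-0.72,0.21,-0.4],[0,0,0],-1],[[-0.72,0.21,-0.8],[0,0,0],-1],[[-0.72,0.21,-0.8],[0,0,0],-1],[[-0.72,0.21,-0.8],[0,0,0],-1],[[-0.72,0.21,-0.8],[0,0,0],-1]]'
python3 - <<'E'
from h import *
print([l[:2] for l in lids(grab("side"))],read_state()["joints"].round(2))
w=grab("wrist","w2.png")
E
```

```text
clock: 8.0
position: [496.6, 190.0, 206.6]
ee_rot: [-0.689, 0.725, 0.0, -0.002]
contact_force: [-0.8, -1.2, 0.0]
gripper_width: 85.1
grasp_force: 0.0
clock: 8.6
position: [427.1, 212.5, 130.0]
ee_rot: [-0.69, 0.724, -0.0, 0.002]
contact_force: [-0.1, 0.6, 0.6]
gripper_width: 85.7
grasp_force: 0.0
[([310.0, 246.0], [430.3, 213.5, 31.9, 64.0]), ([301.0, 229.0], [431.8, 127.6, 27.8, 59.5])] [ 0.8   0.24 -0.49  0.   -0.84 -0.85]
```

View pics/w2.png

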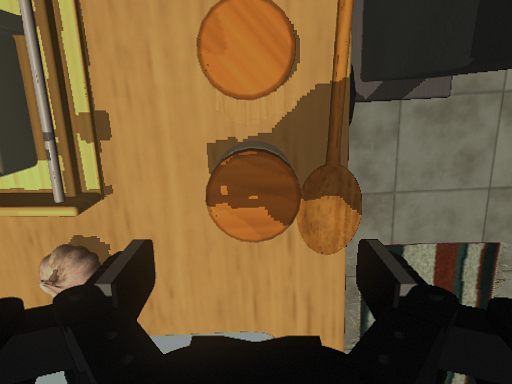

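The wrist view shows the pot at (253,195), centred between the fingers; the spoon at (330,210) is low enough to clear. I'll go down and grasp.

```bash
python3 -m jog '[[[0,0,-0.4],[0,0,0],-1],[[0,0,-0.8],[0,0,0],-1],[[0,0,-1],[0,0,0],-1],[[0,0,-1],[0,0,0],-1],[[0,0,-1],[0,0,0],-1]]'
python3 -m jog '[[[0,0,-0.04],[0,0,0],-1],[[0,0,-0.04],[0,0,0],1],[[0,0,-0.04],[0,0,0],1],[[0,0,-0.04],[0,0,0],1],[[0,0,-0.04],[0,0,0],1],[[0,0,-0.04],[0,0,0],1],[[0,0,-0.04],[0,0,0],1]]'
python3 -m jog '[[[0,0,0.3],[0,0,0],1],[[0,0,0.6],[0,0,0],1],[[0,0,0.9],[0,0,0],1],[[0,0,0.9],[0,0,0],1],[[0,0,0.9],[0,0,0],1]]'
```

```text
clock: 9.2
position: [426.5, 212.2, 29.3]
ee_rot: [-0.689, 0.724, -0.0, 0.001]
contact_force: [0.7, -0.6, 0.7]
gripper_width: 85.5
grasp_force: 0.0
clock: 9.9
position: [426.5, 212.5, 26.0]
ee_rot: [-0.69, 0.724, -0.0, 0.002]
contact_force: [0.7, -0.4, 6.6]
gripper_width: 62.9
grasp_force: 64.6
clock: 10.4
position: [425.0, 211.5, 114.8]
ee_rot: [-0.689, 0.725, 0.0, 0.001]
contact_force: [0.6, -0.6, -2.6]
gripper_width: 62.4
grasp_force: 66.5
```

```bash
python3 -m jog '[[[0.15,-0.3,0],[0,0,0],1],[[0.3,-0.6,0],[0,0,0],1],[[0.45,-0.9,0],[0,0,0],1],[[0.5,-1,0],[0,0,0],1]]'
python3 -m jog '[[[0.18,-0.3,0],[0,0,0],1],[[0.36,-0.6,0],[0,0,0],1],[[0.54,-0.9,0],[0,0,0],1],[[0.6,-1,0],[0,0,0],1]]'
python3 -m jog '[[[0.3,-0.06,0],[0,0,0],1],[[0.6,-0.12,0],[0,0,0],1],[[0.66,-0.12,0],[0,0,0],1],[[0.66,-0.12,0],[0,0,0],1],[[0.66,-0.12,0],[0,0,0],1]]'
python3 - <<'E'
from h import *
im=grab("scene","s3.png",(155,110,395,290),3.3);P=cloud(im);print(lids(im,P))
print([l for l in lids(grab("side"))],rng(sel(P,(530,-260,40),(680,-180,70))))
E
```

```text
clock: 10.8
position: [474.7, 109.0, 112.5]
ee_rot: [-0.688, 0.726, 0.001, -0.002]
contact_force: [-0.6, 1.0, -2.4]
gripper_width: 62.4
grasp_force: 66.6
clock: 11.2
position: [535.6, 9.6, 112.8]
ee_rot: [-0.688, 0.725, 0.001, -0.001]
contact_force: [-0.7, -0.1, -1.6]
gripper_width: 62.5
grasp_force: 66.6
clock: 11.7
position: [599.8, -0.0, 113.2]
ee_rot: [-0.689, 0.724, 0.001, -0.001]
contact_force: [-0.5, 0.5, -1.8]
gripper_width: 62.7
grasp_force: 66.7
[([329.0, 246.0], [434.1, -224.3, 30.1, 58.3], [434.2, -224.8, 56.9]), ([212.0, 206.0], [426.0, 119.4, 31.1, 58.9], [426.0, 118.4, 58.0])]
[([143.0, 241.0], [878.9, 132.2, 24.8, 78.7], [878.9, 132.6, 78.1]), ([302.0, 226.0], [428.9, 121.7, 29.9, 60.2], [427.9, 121.9, 58.9])] (array([ 535.9, -209.6,   41. ]), array([ 649.2, -195.5,   62.1]), 195)
```

View pics/s3.png

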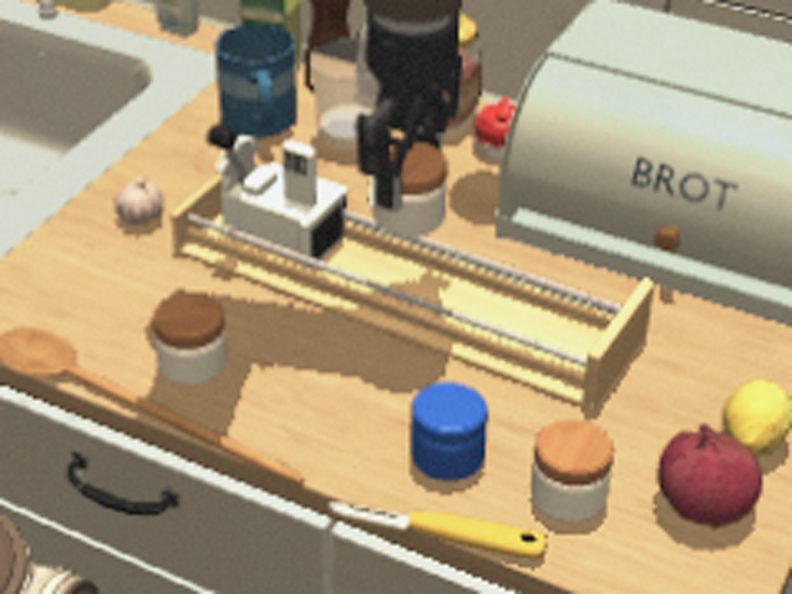

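The pot hangs over the channel at (410,185) in the crop, and the other pots are unmoved. I'll lower it with a 2 mm correction in x.

```bash
python3 -m jog '[[[0.02,0,-0.2],[0,0,0],1],[[0.02,0,-0.4],[0,0,0],1],[[0.02,0,-0.6],[0,0,0],1],[[0.02,0,-0.7],[0,0,0],1],[[0.02,0,-0.73],[0,0,0],1],[[0.02,0,-0.73],[0,0,0],1],[[0.02,0,-0.73],[0,0,0],1]]'
python3 -m jog '[[[0,0,-0.02],[0,0,0],1],[[0,0,-0.04],[0,0,0],1],[[0,0,-0.06],[0,0,0],1],[[0,0,-0.06],[0,0,0],1],[[0,0,-0.06],[0,0,0],1]]'
```

```text
clock: 12.5
position: [604.1, -0.2, 42.4]
ee_rot: [-0.689, 0.724, -0.001, 0.001]
contact_force: [-0.2, -0.4, -2.1]
gripper_width: 62.7
grasp_force: 66.7
clock: 13.0
position: [603.3, -0.5, 35.3]
ee_rot: [-0.689, 0.725, -0.0, -0.0]
contact_force: [0.6, -0.3, -2.2]
gripper_width: 62.6
grasp_force: 66.7
```

```bash
python3 -m jog '[[[0,0,-0.02],[0,0,0],1],[[0,0,-0.02],[0,0,0],1],[[0,0,-0.02],[0,0,0],0.6],[[0,0,-0.02],[0,0,0],-1],[[0,0,-0.02],[0,0,0],-1],[[0,0,-0.02],[0,0,0],-1],[[0,0,-0.02],[0,0,0],-1]]'
python3 -m jog '[[[0,0,0.3],[0,0,0],-1],[[0,0,0.7],[0,0,0],-1],[[0,0,1],[0,0,0],-1]]'
python3 -m jog '[[[-0.4,0.2,0],[0,0,0],-1],[[-0.8,0.4,0],[0,0,0],-1],[[-0.9,0.6,0],[0,0,0],-1]]'
python3 -m jog '[[[-0.4,0.3,0],[0,0,0],-1],[[-0.8,0.6,0],[0,0,0],-1],[[-0.86,0.58,0],[0,0,0],-1],[[-0.86,0.58,0],[0,0,0],-1],[[-0.86,0.58,0],[0,0,0],-1]]'
python3 - <<'E'
from h import *
for n in("scene","side"): print(n,lids(grab(n)))
E
```

```text
clock: 13.7
position: [603.4, -0.4, 33.1]
ee_rot: [-0.689, 0.725, 0.0, -0.0]
contact_force: [0.8, 0.4, 0.4]
gripper_width: 85.5
grasp_force: 0.0
clock: 14.0
position: [603.9, -0.4, 135.3]
ee_rot: [-0.689, 0.724, -0.001, 0.001]
contact_force: [-0.1, -0.1, 0.3]
gripper_width: 85.4
grasp_force: 0.0
clock: 14.3
position: [509.2, 59.2, 133.2]
ee_rot: [-0.689, 0.725, 0.001, -0.001]
contact_force: [1.8, 0.5, 0.3]
gripper_width: 85.2
grasp_force: 0.0
clock: 14.8
position: [428.2, 117.6, 133.6]
ee_rot: [-0.689, 0.725, -0.0, 0.001]
contact_force: [-0.2, 0.2, 0.5]
gripper_width: 85.4
grasp_force: 0.0
scene [([328.0, 246.0], [434.4, -225.7, 30.7, 58.2], [434.1, -224.8, 56.5]), ([211.0, 206.0], [426.2, 119.0, 29.7, 59.1], [426.6, 118.3, 58.3]), ([279.0, 182.0], [600.6, 0.2, 32.0, 70.8], [601.9, -1.6, 69.5]), ([292.0, 133.0], [866.9, 96.1, 27.0, 78.6], [863.1, 96.1, 78.4])]
side [([302.0, 226.0], [430.3, 122.6, 28.6, 60.1], [430.0, 122.0, 58.7])]
```

Pot e stands in the channel with its top at 70 mm. Next is the pot at (427,120).

```bash
python3 -m jog '[[[0,0.01,-0.4],[0,0,0],-1],[[0,0.01,-0.8],[0,0,0],-1],[[0,0.01,-1],[0,0,0],-1]]'
python3 -m jog '[[[0,0,-0.1],[0,0,0],-1],[[0,0,-0.1],[0,0,0],-1],[[0,0,-0.1],[0,0,0],1],[[0,0,-0.1],[0,0,0],1],[[0,0,-0.1],[0,0,0],1],[[0,0,-0.1],[0,0,0],1],[[0,0,-0.1],[0,0,0],1],[[0,0,-0.1],[0,0,0],1]]'
python3 -m jog '[[[0,0,0.3],[0,0,0],1],[[0,0,0.6],[0,0,0],1],[[0,0,0.9],[0,0,0],1],[[0,0,0.9],[0,0,0],1],[[0,0,0.9],[0,0,0],1]]'
```

```text
clock: 15.2
position: [426.8, 116.9, 30.5]
ee_rot: [-0.688, 0.726, 0.0, -0.002]
contact_force: [-0.6, 0.3, -0.3]
gripper_width: 85.1
grasp_force: 0.0
clock: 16.0
position: [428.6, 119.2, 24.8]
ee_rot: [-0.689, 0.724, -0.0, 0.002]
contact_force: [-0.1, -1.4, 7.1]
gripper_width: 58.8
grasp_force: 64.4
clock: 16.5
position: [427.0, 118.6, 113.7]
ee_rot: [-0.689, 0.725, 0.0, 0.001]
contact_force: [-0.0, -0.4, -2.0]
gripper_width: 58.7
grasp_force: 65.3
```

```bash
python3 -m jog '[[[0.2,-0.25,0],[0,0,0],1],[[0.4,-0.5,0],[0,0,0],1],[[0.6,-0.75,0],[0,0,0],1],[[0.8,-0.99,0],[0,0,0],1]]'
python3 -m jog '[[[0.25,-0.25,0],[0,0,0],1],[[0.45,-0.5,0],[0,0,0],1],[[0.7,-0.8,0],[0,0,0],1],[[0.91,-0.98,0],[0,0,0],1],[[0.91,-0.98,0],[0,0,0],1],[[0.91,-0.98,0],[0,0,0],1]]'
python3 -m jog '[[[0,0,-0.2],[0,0,0],1],[[0,0,-0.4],[0,0,0],1],[[0,0,-0.6],[0,0,0],1],[[0,0,-0.7],[0,0,0],1],[[0,0,-0.73],[0,0,0],1],[[0,0,-0.73],[0,0,0],1],[[0,0,-0.73],[0,0,0],1]]'
```

```text
clock: 16.9
position: [506.6, 18.3, 111.4]
ee_rot: [-0.689, 0.725, 0.001, -0.002]
contact_force: [-0.1, 0.4, -2.5]
gripper_width: 59.0
grasp_force: 65.3
clock: 17.5
position: [596.9, -78.8, 110.8]
ee_rot: [-0.689, 0.725, 0.002, -0.002]
contact_force: [0.1, 0.9, -3.0]
gripper_width: 58.5
grasp_force: 65.5
clock: 18.2
position: [598.9, -78.2, 41.2]
ee_rot: [-0.689, 0.724, -0.001, 0.001]
contact_force: [0.7, 0.1, -1.5]
gripper_width: 58.6
grasp_force: 65.5
```

```bash
python3 -m jog '[[[0,0,-0.04],[0,0,0],1],[[0,0,-0.08],[0,0,0],1],[[0,0,-0.08],[0,0,0],1],[[0,0,-0.08],[0,0,0],0.6],[[0,0,-0.08],[0,0,0],-1],[[0,0,-0.08],[0,0,0],-1],[[0,0,-0.08],[0,0,0],-1],[[0,0,-0.08],[0,0,0],-1]]'
python3 -m jog '[[[0,0,0.3],[0,0,0],-1],[[0,0,0.7],[0,0,0],-1],[[0,0,1],[0,0,0],-1]]'
python3 -m jog '[[[-0.3,-0.3,0],[0,0,0],-1],[[-0.6,-0.6,0],[0,0,0],-1],[[-0.85,-0.75,0],[0,0,0],-1]]'
python3 -m jog '[[[-0.3,-0.3,0],[0,0,0],-1],[[-0.6,-0.6,0],[0,0,0],-1],[[-0.8,-0.72,0],[0,0,0],-1],[[-0.8,-0.72,0],[0,0,0],-1],[[-0.8,-0.72,0],[0,0,0],-1]]'
python3 - <<'E'
from h import *
for n in("scene","side"): print(n,lids(grab(n)))
w=grab("wrist","w3.png");print(read_state()["joints"].round(2))
E
```

```text
clock: 19.0
position: [598.3, -78.5, 32.2]
ee_rot: [-0.689, 0.725, 0.0, -0.0]
contact_force: [0.0, 0.3, 0.7]
gripper_width: 85.1
grasp_force: 0.0
clock: 19.3
position: [598.9, -78.5, 134.3]
ee_rot: [-0.689, 0.724, -0.001, 0.0]
contact_force: [-0.0, -1.2, -0.2]
gripper_width: 85.7
grasp_force: 0.0
clock: 19.6
position: [511.7, -154.7, 132.5]
ee_rot: [-0.689, 0.725, 0.0, 0.0]
contact_force: [-0.1, 0.4, -0.7]
gripper_width: 85.3
grasp_force: 0.0
clock: 20.1
position: [433.5, -225.7, 132.7]
ee_rot: [-0.689, 0.725, -0.0, 0.0]
contact_force: [0.3, 0.2, -0.2]
gripper_width: 85.7
grasp_force: 0.0
scene [([328.0, 246.0], [435.0, -224.4, 29.8, 58.4], [435.3, -225.2, 57.5]), ([303.0, 192.0], [595.4, -80.8, 31.0, 66.6], [594.6, -80.0, 65.1]), ([279.0, 182.0], [600.8, -2.8, 33.6, 70.5], [600.7, -2.4, 69.5]), ([291.0, 133.0], [871.0, 96.0, 29.0, 77.9], [867.4, 95.1, 76.9])]
side [([234.0, 201.0], [610.8, -28.1, 58.7, 70.8], [603.4, -28.0, 69.5]), ([276.0, 170.0], [438.8, -218.7, 27.7, 60.5], [438.0, -216.9, 59.7])]
[-0.15  0.26 -0.46  0.   -0.85  0.1 ]
```

View pics/w3.png

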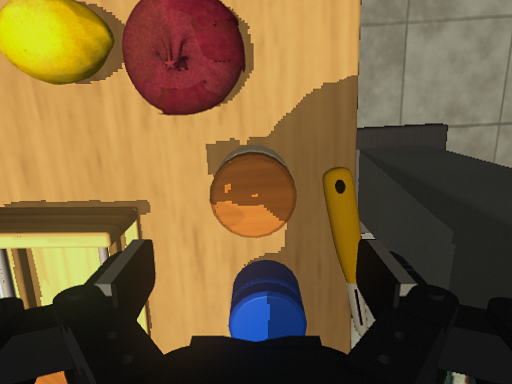

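The wrist view shows the last pot at (253,193), centred between the fingers. The onion (185,50), blue pot (268,300) and knife (342,220) are all clear of them.

```bash
python3 -m jog '[[[0.01,0.01,-0.4],[0,0,0],-1],[[0.01,0.01,-0.8],[0,0,0],-1],[[0.01,0.01,-0.98],[0,0,0],-1]]'
python3 -m jog '[[[0,0,-0.1],[0,0,0],-1],[[0,0,-0.1],[0,0,0],-1],[[0,0,-0.1],[0,0,0],1],[[0,0,-0.1],[0,0,0],1],[[0,0,-0.1],[0,0,0],1],[[0,0,-0.1],[0,0,0],1],[[0,0,-0.1],[0,0,0],1],[[0,0,-0.1],[0,0,0],1]]'
python3 -m jog '[[[0,0,0.3],[0,0,0],1],[[0,0,0.6],[0,0,0],1],[[0,0,0.9],[0,0,0],1],[[0,0,0.9],[0,0,0],1],[[0,0,0.9],[0,0,0],1]]'
```

```text
clock: 20.55
position: [433.2, -223.3, 31.3]
ee_rot: [-0.689, 0.724, 0.002, -0.001]
contact_force: [-1.4, 0.3, 0.1]
gripper_width: 85.6
grasp_force: 0.0
clock: 21.35
position: [435.8, -224.6, 26.0]
ee_rot: [-0.689, 0.724, -0.002, 0.001]
contact_force: [0.2, 2.1, 5.4]
gripper_width: 58.5
grasp_force: 64.5
clock: 21.85
position: [434.3, -224.3, 115.0]
ee_rot: [-0.689, 0.725, -0.001, 0.001]
contact_force: [-0.3, 1.0, -1.4]
gripper_width: 58.5
grasp_force: 64.9
```

```bash
python3 -m jog '[[[0.27,0.12,0],[0,0,0],1],[[0.54,0.24,0],[0,0,0],1],[[0.8,0.36,0],[0,0,0],1]]'
python3 -m jog '[[[0.27,0.12,0],[0,0,0],1],[[0.54,0.24,0],[0,0,0],1],[[0.8,0.35,0],[0,0,0],1],[[0.8,0.35,0],[0,0,0],1],[[0.8,0.35,0],[0,0,0],1]]'
python3 -m jog '[[[0,0,-0.2],[0,0,0],1],[[0,0,-0.4],[0,0,0],1],[[0,0,-0.6],[0,0,0],1],[[0,0,-0.7],[0,0,0],1],[[0,0,-0.74],[0,0,0],1],[[0,0,-0.74],[0,0,0],1],[[0,0,-0.74],[0,0,0],1]]'
```

```text
clock: 22.15
position: [514.1, -187.9, 112.8]
ee_rot: [-0.689, 0.725, 0.001, -0.001]
contact_force: [0.1, -0.2, -0.5]
gripper_width: 58.2
grasp_force: 64.9
clock: 22.65
position: [593.2, -153.0, 112.1]
ee_rot: [-0.689, 0.725, 0.002, -0.001]
contact_force: [-0.5, -0.0, -1.7]
gripper_width: 58.5
grasp_force: 64.9
clock: 23.35
position: [594.6, -153.6, 40.9]
ee_rot: [-0.689, 0.725, -0.0, 0.0]
contact_force: [-0.1, -0.1, -0.4]
gripper_width: 58.5
grasp_force: 65.6
```

```bash
python3 -m jog '[[[0,0,-0.04],[0,0,0],1],[[0,0,-0.07],[0,0,0],1],[[0,0,-0.07],[0,0,0],1],[[0,0,-0.07],[0,0,0],0.6],[[0,0,-0.07],[0,0,0],-1],[[0,0,-0.07],[0,0,0],-1],[[0,0,-0.07],[0,0,0],-1],[[0,0,-0.07],[0,0,0],-1]]'
python3 -m jog '[[[0,0,0.3],[0,0,0],-1],[[0,0,0.7],[0,0,0],-1],[[0,0,1],[0,0,0],-1]]'
python3 -m jog '[[[0,0,0.4],[0,0,0],-1],[[-0.05,0.3,0.9],[0,0,0.07],0.15],[[-0.05,0.6,1],[0,0,0.14],0.15],[[-0.05,0.9,1],[0,0,0.21],0.15],[[-0.05,1,1],[0,0,0.28],0.15],[[-0.05,1,1],[0,0,0.35],0.15],[[-0.05,1,1],[0,0,0.42],0.15],[[-0.05,1,1],[0,0,0.49],0.15],[[-0.05,1,1],[0,0,0.56],0.15],[[-0.05,1,1],[0,0,0.63],0.15],[[-0.05,1,1],[0,0,0.7],0.15],[[-0.05,1,1],[0,0,0.75],0.15],[[-0.05,1,1],[0,0,0.75],0.15]]'
python3 -m jog '[[[-0.05,0.4,0],[0,0,0],0.15],[[-0.05,0.8,0],[0,0,0],0.15],[[-0.05,1,0],[0,0,0],0.15]]'
python3 -m jog '[[[-0.05,0.4,0],[0,0,0],0.15],[[-0.1,0.8,0],[0,0,0],0.15],[[-0.1,1,0],[0,0,0],0.15],[[-0.1,1,0],[0,0,0],0.15],[[-0.1,1,0],[0,0,0],0.15]]'
python3 - <<'E'
from h import *
im=grab("scene","s4.png",(155,110,395,290),3.3);P=cloud(im)
print("knob",rng(sel(P,(520,120,122),(680,230,153))))
for l in lids(im): print(l)
print(lids(grab("side")),read_state()["joints"].round(2))
E
```

```text
clock: 24.15
position: [594.3, -153.4, 33.1]
ee_rot: [-0.689, 0.725, 0.0, -0.0]
contact_force: [0.4, -0.3, -0.3]
gripper_width: 85.4
grasp_force: 0.0
clock: 24.45
position: [594.9, -153.6, 135.3]
ee_rot: [-0.689, 0.724, -0.001, 0.0]
contact_force: [1.2, 0.1, -0.4]
gripper_width: 85.6
grasp_force: 0.0
clock: 25.75
position: [589.2, -53.4, 233.1]
ee_rot: [1.0, -0.025, -0.0, -0.0]
contact_force: [1.0, 0.3, -0.4]
gripper_width: 36.3
grasp_force: 0.0
clock: 26.05
position: [584.2, 48.7, 233.3]
ee_rot: [1.0, -0.026, 0.0, -0.0]
contact_force: [0.5, -0.8, -1.2]
gripper_width: 36.5
grasp_force: 0.0
clock: 26.55
position: [574.2, 146.7, 233.1]
ee_rot: [1.0, -0.025, -0.0, 0.0]
contact_force: [-0.0, -0.9, -0.7]
gripper_width: 36.4
grasp_force: 0.0
knob (array([562.2, 163. , 125.4]), array([582.2, 185. , 141.9]), 56)
([327.0, 201.0], [591.6, -154.4, 29.8, 66.6], [592.9, -154.2, 65.9])
([303.0, 192.0], [597.8, -78.3, 30.6, 66.8], [598.3, -78.8, 66.1])
([279.0, 182.0], [601.2, 0.4, 32.8, 70.7], [602.1, -0.1, 69.9])
([291.0, 133.0], [866.5, 97.6, 28.6, 79.5], [863.3, 96.8, 79.6])
[([145.0, 241.0], [871.0, 127.0, 20.4, 79.5], [871.0, 128.1, 78.0]), ([235.0, 189.0], [602.2, -98.5, 79.6, 68.8], [597.3, -98.5, 68.9])] [ 0.52  0.33 -0.07  0.   -1.17  1.  ]
```

View pics/s4.png

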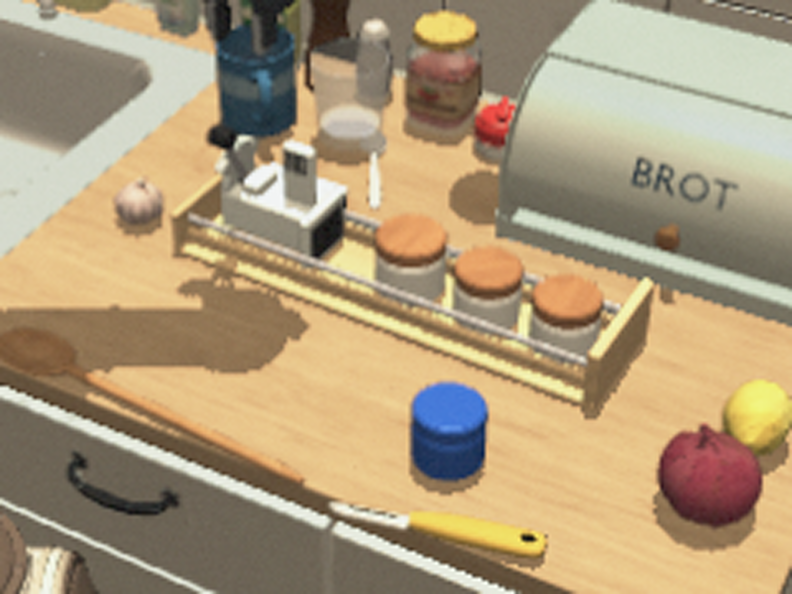

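All three pots stand upright in the channel: lids at crop (410,240), (488,270) and (567,298). The lever is still in the front notch. I'll take the knob at (574,173) again.

```bash
python3 -m jog '[[[0.01,0.26,-0.2],[0,0,0],0.15],[[0.01,0.26,-0.5],[0,0,0],0.15],[[0.01,0.26,-0.8],[0,0,0],0.15],[[0.01,0.26,-0.8],[0,0,0],0.15]]'
python3 -m jog '[[[0,0,-0.2],[0,0,0],0.15],[[0,0,-0.4],[0,0,0],0.15],[[0,0,-0.4],[0,0,0],0.15],[[0,0,-0.4],[0,0,0],1],[[0,0,-0.4],[0,0,0],1],[[0,0,-0.4],[0,0,0],1],[[0,0,-0.4],[0,0,0],1],[[0,0,-0.4],[0,0,0],1]]'
```

```text
clock: 27.05
position: [572.7, 170.2, 149.0]
ee_rot: [1.0, -0.026, -0.004, 0.002]
contact_force: [-0.7, -0.9, -0.1]
gripper_width: 36.7
grasp_force: 0.0
clock: 27.85
position: [576.1, 172.7, 114.9]
ee_rot: [1.0, -0.025, 0.001, -0.0]
contact_force: [-0.7, -2.1, 5.5]
gripper_width: 21.1
grasp_force: 59.9
```

```bash
python3 -m jog '[[[-0.01,-0.2,0],[0,0,0],1],[[-0.02,-0.35,0],[0,0,0],1],[[-0.02,-0.45,0],[0,0,0],1],[[-0.03,-0.5,0],[0,0,0],1],[[-0.03,-0.54,0],[0,0,0],1],[[-0.03,-0.58,0],[0,0,0],1],[[-0.03,-0.62,0],[0,0,0],1],[[-0.03,-0.66,0],[0,0,0],1],[[-0.03,-0.7,0],[0,0,0],1]]'
python3 -m jog '[[[0,-0.04,0],[0,0,0],1],[[0,-0.08,0],[0,0,0],1],[[-0.01,-0.12,0],[0,0,0],1],[[-0.01,-0.16,0],[0,0,0],1],[[-0.01,-0.18,0],[0,0,0],1]]'
```

```text
clock: 28.75
position: [573.1, 103.5, 114.8]
ee_rot: [1.0, -0.025, 0.001, -0.001]
contact_force: [-3.1, 3.1, 8.1]
gripper_width: 20.9
grasp_force: 60.4
clock: 29.25
position: [572.3, 85.8, 114.8]
ee_rot: [1.0, -0.025, 0.002, -0.001]
contact_force: [-2.5, 3.4, 8.1]
gripper_width: 20.7
grasp_force: 60.4
```

Run:
```python
from h import *
im=grab("scene");
for l in lids(im): print(l)
```

```text
([307.0, 193.0], [599.1, -91.9, 88.3, 69.4], [597.8, -91.9, 69.2])
([291.0, 133.0], [868.1, 96.5, 27.3, 78.4], [866.6, 95.4, 78.0])
```

```bash
python3 -m jog '[[[0,-0.02,0],[0,0,0],1],[[0,-0.04,0],[0,0,0],1],[[0,-0.06,0],[0,0,0],1],[[0,-0.07,0],[0,0,0],1]]'
python3 -m jog '[[[0,-0.01,0],[0,0,0],1],[[0,-0.02,0],[0,0,0],1]]'
```

```text
clock: 29.7
position: [572.1, 79.0, 114.8]
ee_rot: [1.0, -0.025, 0.001, -0.001]
contact_force: [-2.3, 3.7, 8.1]
gripper_width: 20.9
grasp_force: 60.4
clock: 29.9
position: [572.0, 76.9, 114.8]
ee_rot: [1.0, -0.024, 0.001, -0.001]
contact_force: [-2.6, 3.9, 8.6]
gripper_width: 20.9
grasp_force: 60.5
```

```bash
python3 -m jog '[[[0,-0.01,0],[0,0,0],1],[[0,-0.02,0],[0,0,0],1]]'
```

```text
clock: 30.1
position: [571.9, 74.9, 114.8]
ee_rot: [1.0, -0.025, 0.001, -0.001]
contact_force: [-3.2, 4.5, 9.5]
gripper_width: 21.0
grasp_force: 60.6
```

```bash
python3 -m jog '[[[0,-0.01,0],[0,0,0],1],[[0,-0.015,0],[0,0,0],1]]'
```

```text
clock: 30.3
position: [571.9, 73.4, 114.8]
ee_rot: [1.0, -0.025, 0.001, -0.001]
contact_force: [-3.1, 5.6, 8.3]
gripper_width: 20.9
grasp_force: 60.5
```

```bash
python3 -m jog '[[[0,-0.01,0],[0,0,0],1],[[0,-0.015,0],[0,0,0],1]]'
```

```text
clock: 30.5
position: [572.0, 72.4, 114.9]
ee_rot: [1.0, -0.025, 0.001, -0.001]
contact_force: [-4.7, 6.8, 10.2]
gripper_width: 21.0
grasp_force: 60.6
```

```bash
python3 -m jog '[[[0,-0.01,0],[0,0,0],1],[[0,-0.01,0],[0,0,0],1]]'
```

```text
clock: 30.7
position: [572.0, 72.3, 114.9]
ee_rot: [1.0, -0.024, 0.002, -0.002]
contact_force: [-3.7, 8.3, 9.1]
gripper_width: 21.1
grasp_force: 60.6
```

```bash
python3 -m jog '[[[0,-0.01,0],[0,0,0],1],[[0,-0.01,0],[0,0,0],1]]'
```

```text
clock: 30.9
position: [572.2, 72.1, 115.0]
ee_rot: [1.0, -0.024, 0.002, -0.003]
contact_force: [-4.2, 12.1, 9.3]
gripper_width: 20.8
grasp_force: 60.6
```

The carriage has stopped at y ≈ 72.2 and the force has risen to 12 N, so the row is snug. I'll hold it there briefly and check.

```bash
python3 -m jog '[[[0,-0.01,0],[0,0,0],1],[[0,-0.01,0],[0,0,0],1],[[0,-0.01,0],[0,0,0],1],[[0,-0.01,0],[0,0,0],1]]'
python3 - <<'E'
from h import *
im=grab("scene","s5.png",(200,130,360,250),5);P=cloud(im)
print(lids(im,P)); w=grab("side");P=cloud(w);print(lids(w,P))
E
```

```text
clock: 31.3
position: [572.2, 71.9, 115.0]
ee_rot: [1.0, -0.024, 0.002, -0.003]
contact_force: [-5.0, 14.3, 10.1]
gripper_width: 20.8
grasp_force: 60.8
[([312.0, 194.0], [595.7, -105.8, 88.7, 69.3], [599.2, -105.8, 69.6]), ([291.0, 133.0], [868.5, 96.6, 30.7, 78.5], [867.5, 97.8, 78.6])]
[([232.0, 182.0], [600.8, -137.5, 50.1, 68.2], [600.5, -137.5, 66.2])]
```

View pics/s5.png

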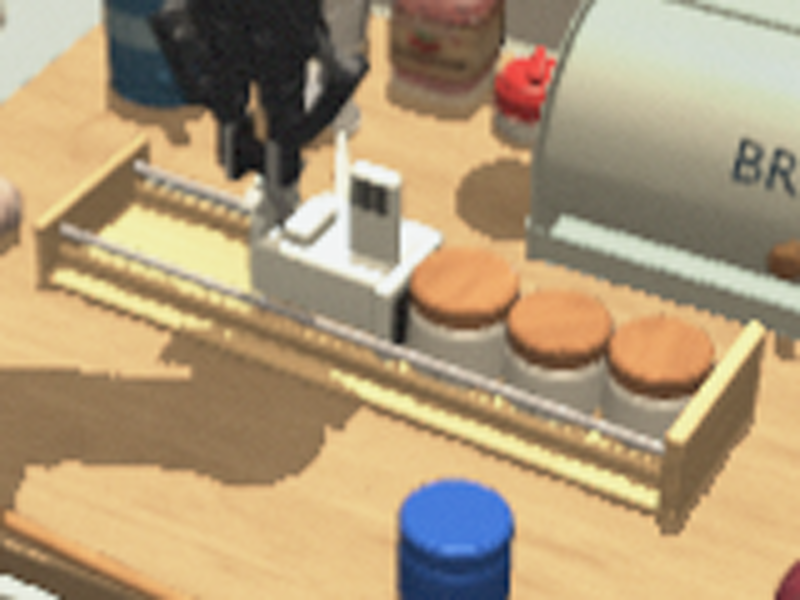

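The row is snug: the carriage face, the pots at (463,285), (558,328) and (660,355), and the end wall are all touching. I'll back off now.

```bash
python3 -m jog '[[[0,0.03,0],[0,0,0],1],[[0,0.06,0],[0,0,0],1],[[0,0.09,0],[0,0,0],1],[[0,0.09,0],[0,0,0],1],[[0,0.09,0],[0,0,0],1]]'
```

```text
clock: 31.9
position: [571.9, 77.0, 114.8]
ee_rot: [1.0, -0.025, 0.001, -0.0]
contact_force: [-1.5, 0.6, 7.8]
gripper_width: 20.6
grasp_force: 60.6
```

```bash
python3 -m jog '[[[0,0.015,0],[0,0,0],1],[[0,0.015,0],[0,0,0],1],[[0,0.015,0],[0,0,0],1],[[0.08,0.02,0.03],[0,0,0],1],[[0.16,0.02,0.05],[0,0,0],1],[[0.24,0.02,0.07],[0,0,0],1],[[0.31,0.02,0.08],[0,0,0],1],[[0.35,0.02,0.09],[0,0,0],1],[[0.35,0.02,0.09],[0,0,0],1],[[0.35,0.02,0.09],[0,0,0],1],[[0.35,0.02,0.09],[0,0,0],1],[[0.35,0.02,0.09],[0,0,0],1]]'
python3 - <<'E'
from h import *
for n in("scene","side"):
    im=grab(n);P=cloud(im)
    print(n,lids(im,P),"plate",rng(sel(P,(560,60,75),(650,110,108))))
E
```

```text
clock: 33.1
position: [602.5, 76.0, 120.8]
ee_rot: [1.0, -0.026, -0.005, 0.002]
contact_force: [-3.2, -6.0, 2.2]
gripper_width: 21.0
grasp_force: 58.6
scene [([312.0, 194.0], [593.7, -105.1, 89.5, 69.3], [596.8, -105.1, 68.5]), ([291.0, 133.0], [870.8, 97.7, 30.7, 77.4], [868.6, 96.6, 77.2])] plate (array([579.1,  65.1,  75.4]), array([631.1,  94.9, 103.9]), 114)
side [([143.0, 241.0], [879.1, 131.3, 25.0, 78.9], [879.1, 132.4, 78.3]), ([229.0, 184.0], [620.4, -123.6, 55.4, 68.1], [617.2, -123.6, 66.8])] plate (array([581.3,  79.4,  75.5]), array([635.6,  96.1, 104.8]), 170)
```

```bash
python3 -m jog '[[[0.03,-0.02,0],[0,0,0],1],[[0.03,-0.02,0],[0,0,0],1],[[0.03,-0.02,0],[0,0,0],1]]'
python3 -m jog '[[[0,0,0],[0,0,0],0.15],[[0,0,0],[0,0,0],0.15],[[0,0,0],[0,0,0],0.15],[[0,0,0],[0,0,0],0.15],[[0,0,0.4],[0,0,0],0.15],[[0,0,0.8],[0,0,0],0.15],[[0,0,1],[0,0,0],0.15],[[0,0,1],[0,0,0],0.15]]'
python3 -m jog '[[[-0.4,0.2,0.4],[0,0,0],0.15],[[-0.8,0.4,0.8],[0,0,0],0.15],[[-1,0.8,1],[0,0,0],0.15],[[-1,1,1],[0,0,0],0.15],[[-1,1,1],[0,0,0],0.15]]'
python3 - <<'E'
from h import *
for n in("scene","side"):
    im=grab(n);P=cloud(im)
    if n=="scene": crop(im,"s6.png",(200,130,360,250),5)
    print(n,lids(im,P)[:1],"knob",rng(sel(P,(560,50,128),(650,120,155))),"fin",rng(sel(P,(560,0,108),(650,55,126))))
E
```

```text
clock: 33.5
position: [606.9, 75.7, 120.9]
ee_rot: [1.0, -0.025, -0.003, 0.001]
contact_force: [-3.9, -3.1, 0.5]
gripper_width: 20.9
grasp_force: 58.8
clock: 34.3
position: [611.7, 77.2, 226.9]
ee_rot: [1.0, -0.025, 0.005, -0.001]
contact_force: [0.6, 0.7, 0.7]
gripper_width: 36.2
grasp_force: 0.0
clock: 34.8
position: [508.8, 179.7, 323.8]
ee_rot: [1.0, -0.023, 0.002, -0.001]
contact_force: [-0.5, -1.1, -0.6]
gripper_width: 36.3
grasp_force: 0.0
scene [([312.0, 194.0], [600.9, -104.9, 89.6, 69.5], [598.1, -104.9, 69.2])] knob (array([595.2,  65.6, 129.7]), array([612.8,  87.5, 152.7]), 57) fin (array([595.1,   4.1, 108.4]), array([610.1,  35.8, 122.5]), 63)
side [] knob (array([598.2,  69.8, 135.6]), array([616.2,  89.7, 154.4]), 55) fin (array([597. ,   6.1, 119. ]), array([611.5,  22.3, 124.9]), 14)
```

View pics/s6.png

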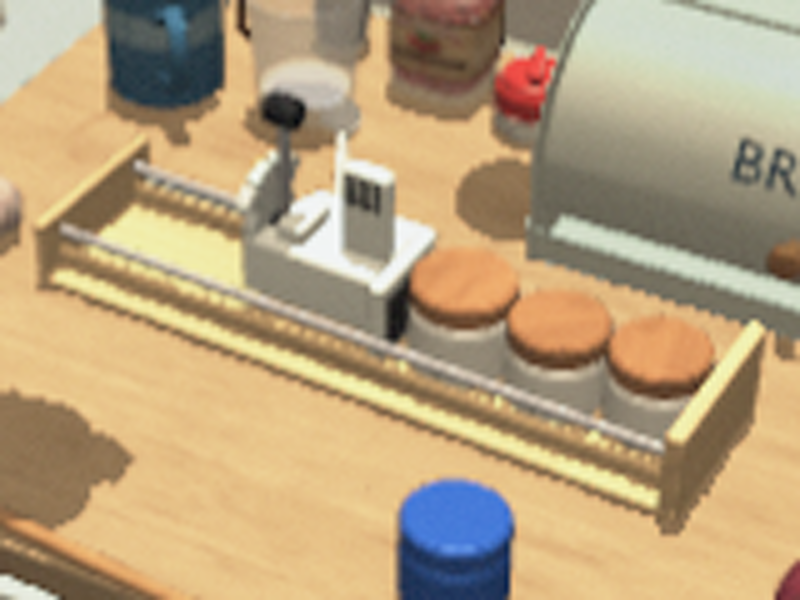

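The lever is upright in the middle notch: its knob is at crop (284,108) and measures about 0.02 rad off upright. The carriage is roughly 6 mm clear of the row, the pots are upright and the robot is clear. Handing in.

```bash
python3 -c "from bench import *;print(job_done())"
```

```text
the job is handed in; nothing more can be done
None
```

The job is handed in (no verdict came back): all three pots stand upright in the rack, the row was pressed snug, the carriage was backed off about 6 mm, and the lever is locked in the middle notch.

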